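# Lay out the bedside chest for the night

### The job

Set out the bedside for the night: put the stone coaster on the dark board, halfway between the plant and the candle, and gently stand the tumbler on the middle of the coaster; lay the remote control on the middle of the grey book, parallel to the book's long edges; and stand the alarm clock on the middle of the small wooden box, square to it and facing the side that has the box's knob. Everything upright as it is now, and leave the little tin and the pill bottle where they are.

Things in the scene. Friction and masses are not known exactly. Their poses are not given: they have to be found in the camera images.
- coaster: Loose round pale stone coaster, 66 mm across, 10 mm thick, 90 g, lying flat on the table. Origin: centre of its underside; z up. Pick it by its rim.
- tumbler: Loose clear-glass footed tumbler, empty, standing upright, 110 mm tall, about 200 g. Foot 50 mm across, waist 38 mm across at 20 mm height, straight wall 60 mm across from 52 mm height to the rim at 110 mm. Origin: centre of the underside of its foot; z up. Grip the straight wall.
- remote: Loose black remote control with grey buttons on its upper side, 140 mm long (x) by 42 mm wide (y) by 18 mm thick, about 110 g, lying flat. Origin: centre of its underside; x along its length, z up. It may lie on the book either way round.
- clock: Loose twin-bell alarm clock, upright on two feet, about 220 g: steel drum 72 mm across (y), 42 mm deep (x), flat front and back, centre 44 mm up; black bells and a bow on top reach 108 mm, 30 mm deep. Origin: centre of its underside; white dial faces the clock's -x; z up. Grip it front to back across the drum, e.g. at 55 mm height.
- clock_face (a point): Centre of the clock's white dial: 21 mm along the clock's -x from its middle and 44 mm above its underside. It tells which way the clock faces.
- board: Fixed dark wooden board, 330 mm long (x), 100 mm wide (y), 12 mm thick. On it, fixed, 120 mm from its middle: at the +x end a succulent in a terracotta pot, at the -x end a white candle jar; both 76 mm across and at most 80 mm high above the table. Origin: centre of the board's underside, right below the point halfway between plant and candle; z up.
- book: Fixed closed grey hardback book lying flat, 180 mm long (x), 125 mm wide (y), 26 mm thick. Origin: centre of its underside; x along its long edges, z up.
- box: Fixed small light-wood trinket box with a flat closed top, 110 by 110 mm, 45 mm high. Its front (box -x) has a shallow dark drawer front with a small brass knob reaching 73 mm from the middle. Origin: centre of its underside; z up.
- tin: Bystander: loose round aluminium lip-balm tin, 32 mm across, 16 mm high. Origin: centre of its underside. To be left where it is.
- pills: Bystander: loose amber pill bottle with a white cap, 28 mm across, 50 mm tall. Origin: centre of its underside. To be left where it is.

How it is judged (in metres and radians):
At the end, for the whole second after the job is handed in: Coaster on board within 15 mm of halfway; tumbler on coaster within 12 mm of centre; remote on book within 15 mm, 0.2 rad of its long edges; clock on box within 15 mm, square within 0.2 rad, dial to the knob side; all upright, at rest; tin and pill bottle moved under 30 mm (horizontal distance between coaster and board below 0.015 m and z of coaster in the frame of board between 0.008 and 0.017 m and angle between each of coaster, tumbler, remote, clock's own z axis and vertical below 0.1 rad and horizontal distance between tumbler and coaster below 0.012 m and z of tumbler in the frame of coaster between 0.006 and 0.015 m and horizontal distance between remote and book below 0.015 m and z of remote in the frame of book between 0.021 and 0.031 m and angle between the x axis of remote and the x axis of book, either way round below 0.2 rad and horizontal distance between clock and box below 0.015 m and z of clock in the frame of box between 0.04 and 0.05 m and angle between the x axis of clock and the x axis of box, either way round below 0.2 rad and x of clock_face in the frame of box below -0.004 m and linear speed of each of coaster, tumbler, remote, clock below 0.02 m/s and angular speed of each of coaster, tumbler, remote, clock below 0.2 rad/s and distance of each of tin, pills from where it was at the start of the episode below 0.03 m); the robot touches nothing.
It fails at once if the tumbler is banged down on the coaster (over 40 N) (contact force between tumbler and coaster above 40 N).
It fails at once if the tin is pushed more than 30 mm (distance of tin from where it was at the start of the episode above 0.03 m).
It fails at once if the pill bottle is pushed or knocked over (distance of pills from where it was at the start of the episode above 0.03 m or angle between pills's own z axis and vertical above 0.7 rad).
It also fails if it takes over 115 s, if anything falls off the work surface, if the arm or the gripper's body presses on something with over 40 N, if the wrist force passes 120 N, or if a joint passes its speed limit or range.

### The arm

A 6-joint arm with a two-finger parallel gripper is mounted at the origin on the work surface. World frame = base frame: x ahead of the robot, y to its left, z up, the work surface at z = 0. Lengths are in mm, angles in rad, forces in N, time in s.
With the tool pointing down it reaches from about 250 to 850 mm from the base axis. Payload 12.5 kg.
Tool frame: the origin (TCP) lies at the very end of the fingers, on their centre line; the grasp point (between the pads) lies 19 mm behind it (r.grip_depth is the distance from the TCP to the grasp point, in mm); z points along the fingers, y is the line along which they close (so a half turn about z gives the same grasp; the last joint's range is limited). The gripper opens to 93 mm and grips with 3 to 60 N. Pads are 15 mm wide; open, the fingers measure 128 mm over their backs; the gripper's body (75 mm by 188 mm) begins 65 mm behind the grasp point.
Start: joints at [-1.403, 0.351, 1.652, -0, 1.139, -0.085], TCP at [137.584, -532.499, 218.633] pointing down, gripper open.
Joint ranges: [-2.75, 2.75], [-0.79, 2.1], [0.01, 2.65], [-1.57, 4.71], [0.07, 3.14], [-2.87, 2.87]. Speed limits (rad/s): [2.22, 2.22, 2.79, 3.14, 3.14, 3.14].

### API

Orientations are given as a unit quaternion [x, y, z, w].
In Python, from cell import r, planner, optics, order, nets gives the robot as it stands. The module is installed in compiled form; this text tells all that it offers. Calls block until the motion is done:
- r.move_ptp(position, orientation): joint-space move of the TCP to a pose.
- r.servo_line(position, rot=None, v=150, guard=None): straight line of the TCP; rot=None keeps the orientation; v is the mean speed in mm/s. With guard (N) it stops when the force on the tool has changed by that much, and returns True; else False.
- r.move_joints(angles): joint-space move.
- r.gripper_to(opening): finger opening in mm; the grip force is fixed at half the most; returns when the fingers have stopped.
- r.hold(seconds).
- planner.inverse_kinematics(position, orientation): joint angles nearest the present ones, or None.
- optics.capture(name): name is "side" or "top" or "wrist"; returns (picture, depth): 420x560x3 uint8, red, green, blue; 420x560 float32, mm along the optical axis (not along the pixel's ray), 0 where there is no reading.
- optics.camera_info(name): a dict with "fx", "fy", "cx", "cy" (pixels), "k1" (the pictures are not rectified: a ray, as slopes to the right and down, at radius r is drawn at 1 + k1 r^2 times it, then the intrinsics apply), "R" (3x3) and "t" (3): a world point X has camera coordinates R X + t; the wrist camera has in their place "hand_eye" (4x4, takes a point from camera to tool coordinates, whose origin is the TCP and whose axes are the flange's). Camera axes: x right, y down, z forward; pixel columns grow to the right and rows downward; lengths in mm; the calibration is good to about 2 mm. A picture is of the moment at which its call begins: read the wrist's pose just before it. camera_info takes no time and is no camera call.
A pose or a line that the arm cannot do raises r.IKError and nothing moves.
- order.job_done(): hands the job in; it is judged then, once.
Trained networks look in the newest picture that a camera, given by its name, has taken for a name from the list of things; names that differ only in an ending like _2 or _b are one class to them, and where a whole thing is asked for, a point or a joint stands for the part that bears it (a point fixed in the world has none). Each returns a list of dicts, best first, with "conf" (0 to 1); they miss things now and then, are a little off and sometimes report something else, mostly with a low value. They report only what shows in the picture. A call takes as long as a camera call.
- nets.trace(query, camera): "region" (420x560 bool, what is visible of it) and "rect" ([left, top, right, bottom] in pixels, round what is visible of it).
Readings, each from a call of its own:
- r.get_time(): time.
- r.get_q(): joint angles.
- r.get_dq(): joint speeds.
- r.get_joint_efforts(): joint torques, N m.
- r.get_eef_pos(): TCP position.
- r.get_tool_rot(): TCP orientation.
- r.get_force(): force on the tool from outside, world axes, zero at the start.
- r.get_wrist_torque(): the same for the moment, N m.
- r.get_finger_gap(): finger opening in mm.
- r.get_grasp_force(): force on a finger pad.
Only numpy, scipy, OpenCV 4.12 (cv2) and the standard library are available. Lean on these libraries where they do the work, as an engineer would, in place of code of your own. Each camera call takes 0.05 s, during which the arm holds its last target. There are 200 camera calls.

## Working session

There is one attempt and no reset: what is moved stays moved. The work goes in short steps, each a Python script; the robot and the scene stay as the last script left them, time stands still between calls to the robot, and variables do not carry over. Pictures are saved under pics/ and viewed, at most 14 in all, crops included, and the job is handed in when it is done.

```bash
mkdir -p pics
cat > h.py <<'E'
import numpy as np, cv2
from cell import r, planner, optics, order, nets
from scipy.spatial.transform import Rotation as Ro
def cam(name):
    c=optics.camera_info(name)
    if name=="wrist":
        T=np.eye(4);T[:3,:3]=Ro.from_quat(r.get_tool_rot()).as_matrix();T[:3,3]=r.get_eef_pos()
        M=T@np.array(c["hand_eye"])
    else:
        M=np.eye(4);R=np.array(c["R"]);M[:3,:3]=R.T;M[:3,3]=-R.T@np.array(c["t"])
    return c,M
def rays(c,uv):
    K=np.array([[c["fx"],0,c["cx"]],[0,c["fy"],c["cy"]],[0,0,1.]])
    uv=np.asarray(uv,float).reshape(-1,1,2)
    p=cv2.undistortPoints(uv,K,np.array([c["k1"],0,0,0.]))[:,0]
    return np.c_[p,np.ones(len(p))]
def shot(name,save=None):
    c,M=cam(name); p,d=optics.capture(name)
    if save: cv2.imwrite(f"pics/{save}.png",p[:,:,::-1])
    return c,M,p,d
def cloud(c,M,d,mask):
    v,u=np.nonzero(mask&(d>0)); z=d[v,u]
    P=rays(c,np.c_[u,v])*z[:,None]
    return P@M[:3,:3].T+M[:3,3], np.c_[u,v]
def onplane(c,M,uv,z):
    D=rays(c,uv)@M[:3,:3].T
    return M[:3,3]+D*((z-M[2,3])/D[:,2])[:,None]
def down(yaw):  # tool z down, tool y (closing line) at angle yaw from world x
    y=np.array([np.cos(yaw),np.sin(yaw),0]); z=np.array([0,0,-1.]); x=np.cross(y,z)
    return Ro.from_matrix(np.c_[x,y,z]).as_quat()
E
python3 - <<'E'
from h import *
print(r.get_time(), Ro.from_quat(r.get_tool_rot()).as_matrix().round(2).tolist())
for n in ("top","side"):
    c,M,p,d=shot(n,n+"0"); print(n,M.round(2).tolist(), c["fx"],c["k1"])
    np.savez(f"{n}0.npz",p=p,d=d)
    for q in "coaster tumbler remote clock board book box tin pills clock_face".split():
        for o in nets.trace(q,n)[:2]:
            P,_=cloud(c,M,d,o["region"])
            if len(P)==0: print(q,o["conf"],o["rect"],"nodepth");continue
            print(q,round(o["conf"],2),np.round(o["rect"]).tolist(),"med",np.median(P,0).round(),"z5/95",np.percentile(P[:,2],[5,95]).round())
E
```

```text
0.0 [[0.97, 0.25, -0.0], [0.25, -0.97, 0.0], [0.0, -0.0, -1.0]]
top [[-0.02, -0.99, 0.12, 404.39], [-1.0, 0.03, -0.0, 19.51], [-0.0, -0.12, -0.99, 1201.88], [0.0, 0.0, 0.0, 1.0]] 487.4279381106974 -0.11313572421674134
coaster 0.64 [196.0, 249.0, 223.0, 276.0] med [411. 174.   9.] z5/95 [ 5. 13.]
tumbler 0.6 [185.0, 145.0, 212.0, 175.0] med [662. 190.  61.] z5/95 [  7. 110.]
remote 0.86 [339.0, 223.0, 363.0, 282.0] med [ 427. -166.   18.] z5/95 [13. 22.]
board 0.76 [396.0, 162.0, 452.0, 296.0] med [ 475. -347.   13.] z5/95 [ 8. 73.]
book 0.75 [106.0, 190.0, 161.0, 269.0] med [494. 362.  25.] z5/95 [ 7. 29.]
book 0.69 [187.0, 143.0, 212.0, 179.0] med [662. 190.  61.] z5/95 [  7. 110.]
box 0.94 [260.0, 184.0, 303.0, 232.0] med [540.   2.  45.] z5/95 [40. 48.]
tin 0.45 [199.0, 208.0, 210.0, 220.0] med [529. 184.  15.] z5/95 [12. 19.]
pills 0.53 [354.0, 204.0, 370.0, 216.0] med [ 528. -189.   49.] z5/95 [19. 53.]
clock_face 0.92 [340.0, 150.0, 377.0, 171.0] med [ 636. -179.   79.] z5/95 [22. 98.]
side [[0.94, -0.25, 0.24, 299.28], [-0.35, -0.69, 0.63, -552.13], [0.0, -0.67, -0.74, 732.04]
[... 238 characters left out ...]
2.0, 294.0, 304.0, 336.0] med [ 423. -174.   18.] z5/95 [ 6. 20.]
clock 0.97 [352.0, 252.0, 396.0, 306.0] med [ 629. -197.   67.] z5/95 [15. 95.]
board 0.7 [229.0, 341.0, 429.0, 420.0] med [ 517. -354.   13.] z5/95 [11. 74.]
book 0.87 [189.0, 119.0, 262.0, 167.0] med [489. 344.  25.] z5/95 [ 6. 27.]
box 0.86 [252.0, 204.0, 324.0, 264.0] med [532. -18.  44.] z5/95 [ 7. 46.]
tin 0.72 [247.0, 182.0, 265.0, 192.0] med [526. 175.  14.] z5/95 [ 4. 17.]
pills 0.88 [314.0, 293.0, 328.0, 320.0] med [ 525. -201.   44.] z5/95 [11. 51.]
clock_face 0.77 [357.0, 254.0, 390.0, 304.0] med [ 629. -198.   68.] z5/95 [16. 95.]
clock_face 0.73 [232.0, 340.0, 430.0, 420.0] med [ 517. -355.   13.] z5/95 [11. 74.]
```

```bash
python3 -c "
import cv2
a=cv2.imread('pics/top0.png')[110:320,90:470];cv2.imwrite('pics/top0c.png',cv2.resize(a,None,fx=2.1,fy=2.1,interpolation=2))
a=cv2.imread('pics/side0.png');cv2.imwrite('pics/side0c.png',cv2.resize(a,None,fx=1.4,fy=1.4,interpolation=2))"
```

```text
(no output)
```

View pics/top0c.png

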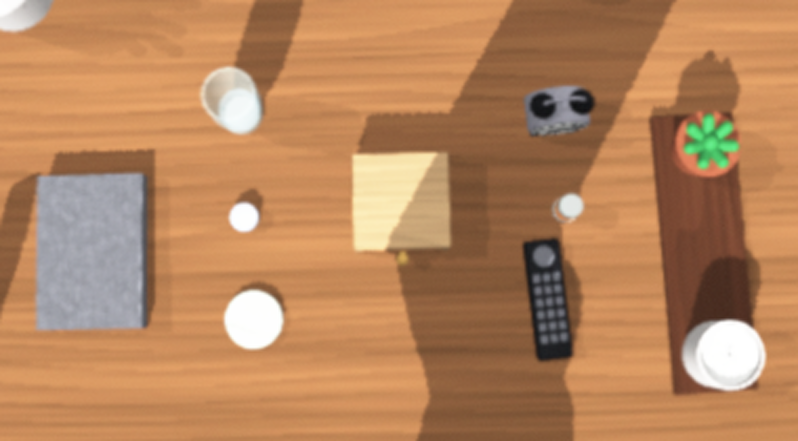

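View pics/side0c.png

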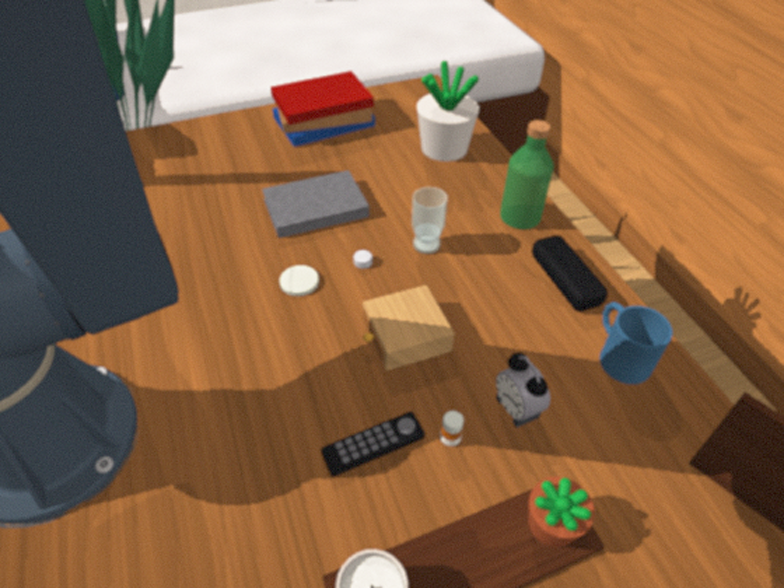

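The pictures match the nets. In the top crop the coaster is at (253,319), the tumbler at (232,100), the remote at (547,299), the clock at (560,110), and the board on the right with plant and candle. The side view shows the dial and the box knob both facing -x. Next: fit poses from the depth, then take nearer wrist views.

```bash
cat >> h.py <<'E'
def rect(P):
    (cx,cy),(w,h),a=cv2.minAreaRect(P[:,:2].astype(np.float32)); a=np.radians(a)
    if w<h: w,h=h,w; a+=np.pi/2
    return round(cx,1),round(cy,1),round(w),round(h),round((a+np.pi/2)%np.pi-np.pi/2,3)
ZT=dict(coaster=(7,13),remote=(14,22),board=(8,16),book=(22,30),box=(41,49),tin=(12,20),pills=(45,55),clock=(60,110),tumbler=(95,115))
def look(name,qs,save=None):
    c,M,p,d=shot(name,save)
    for q in qs:
        os_=nets.trace(q,name)
        for o in os_[:2]:
            m=cv2.erode(o["region"].astype(np.uint8),np.ones((3,3)))>0
            P,uv=cloud(c,M,d,m); zz=np.percentile(P[:,2],[5,50,95]).round() if len(P) else 0
            S=P[(P[:,2]>ZT[q][0])&(P[:,2]<ZT[q][1])] if len(P) else P
            print(name,q,round(o["conf"],2),np.round(o["rect"]).tolist(),"z",zz,"n",len(S),"rect",rect(S) if len(S)>5 else "", "mean",S.mean(0).round(1) if len(S) else "")
E
python3 - <<'E'
from h import *
print(np.array(optics.camera_info("wrist")["hand_eye"]).round(2).tolist())
look("top",ZT)
t=r.get_time()
r.move_ptp([500,-250,400],down(np.pi/2)); print(r.get_time()-t)
look("wrist",["board","remote","clock","pills","box"],"w1")
E
```

```text
[[-0.0, -0.97, -0.26, 70.22], [1.0, -0.0, 0.0, 0.29], [-0.0, -0.26, 0.97, -166.18], [0.0, 0.0, 0.0, 1.0]]
top coaster 0.74 [196.0, 248.0, 226.0, 278.0] z [ 6.  9. 13.] n 328 rect (411.5, 175.9, 55, 53, np.float64(1.538)) mean [411.7 175.3   9.7]
top remote 0.78 [338.0, 222.0, 364.0, 281.0] z [14. 18. 22.] n 747 rect (426.7, -166.6, 132, 39, np.float64(0.083)) mean [ 425.1 -166.3   18.2]
top board 0.85 [397.0, 165.0, 453.0, 298.0] z [ 9. 14. 72.] n 2992 rect (476.8, -354.5, 326, 98, np.float64(0.028)) mean [ 480.6 -348.9   11.8]
top book 0.61 [109.0, 192.0, 159.0, 268.0] z [21. 25. 29.] n 3220 rect (494.7, 363.1, 175, 125, np.float64(0.008)) mean [494.  362.8  25.7]
top box 0.59 [261.0, 185.0, 302.0, 237.0] z [40. 45. 48.] n 1787 rect (540.9, 0.7, 107, 103, np.float64(-0.023)) mean [540.6   1.   44.8]
top tin 0.51 [198.0, 206.0, 210.0, 222.0] z [12. 15. 20.] n 60 rect (530.7, 184.2, 21, 19, np.float64(0.809)) mean [530.7 183.7  15.6]
top tin 0.38 [196.0, 247.0, 227.0, 274.0] z [ 6.  9. 14.] n 72 rect (412.9, 174.8, 56, 52, np.float64(0.9)) mean [414.6 171.2  13.4]
top pills 0.56 [354.
[... 448 characters left out ...]
3.0, 36.0, 251.0, 254.0] z [11. 13. 73.] n 8082 rect (475.8, -357.8, 326, 101, np.float64(0.033)) mean [ 474.1 -351.9   12.2]
wrist remote 0.58 [314.0, 68.0, 346.0, 164.0] z [16. 19. 21.] n 2277 rect (426.6, -170.4, 137, 42, np.float64(0.052)) mean [ 424.2 -170.2   18.5]
wrist clock 0.6 [296.0, 235.0, 347.0, 275.0] z [28. 78. 99.] n 1177 rect (639.8, -185.0, 68, 42, np.float64(-1.513)) mean [ 633.9 -185.5   83.2]
wrist pills 0.57 [305.0, 173.0, 328.0, 196.0] z [19. 50. 51.] n 195 rect (528.7, -194.0, 23, 22, np.float64(0.586)) mean [ 528.4 -194.6   49.8]
wrist box 0.85 [395.0, 152.0, 472.0, 226.0] z [27. 45. 46.] n 4453 rect (540.6, -2.2, 109, 108, np.float64(1.558)) mean [539.1  -3.8  45. ]
```

View pics/w1.png

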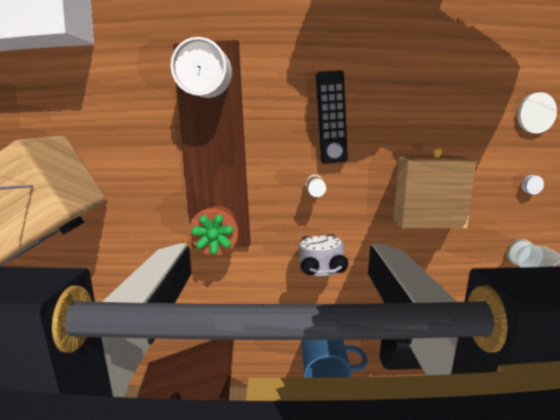

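The wrist view shows the board at (212,145) with the candle at (200,68) and the plant at (213,232). The remote is at (333,117), the pills at (317,186), the clock at (322,254) and the box at (435,190) with its knob up, towards the robot. Wrist and top agree to about 3.5 mm, so the left side gets the same view and then the coaster gets moved.

Run:
```python
from h import *
r.move_ptp([600,240,400],down(np.pi/2))
look("wrist",["book","coaster","tumbler","tin","box"],"w2")
t=r.get_time()
r.move_ptp([430,176,250],down(np.pi/2)); look("wrist",["coaster"],"w3"); print(t,r.get_time(),r.get_q())
```

```text
wrist book 0.76 [321.0, 37.0, 406.0, 157.0] z [24. 26. 28.] n 9779 rect (493.7, 362.5, 177, 125, np.float64(0.003)) mean [491.4 361.7  26. ]
wrist coaster 0.68 [219.0, 17.0, 260.0, 66.0] z [ 8. 10. 12.] n 1331 rect (412.4, 173.7, 60, 60, np.float64(0.704)) mean [412.2 173.8  10.1]
wrist tumbler 0.85 [220.0, 183.0, 268.0, 234.0] z [ 33.  65. 110.] n 391 rect (654.6, 186.9, 57, 55, np.float64(-0.411)) mean [653.4 187.2 105.3]
wrist tumbler 0.55 [316.0, 34.0, 410.0, 158.0] z [24. 26. 28.] n 0 rect  mean 
wrist tin 0.69 [235.0, 110.0, 257.0, 133.0] z [14. 16. 18.] n 258 rect (531.3, 183.4, 27, 25, np.float64(0.765)) mean [531.5 183.7  16.2]
wrist box 0.86 [84.0, 80.0, 166.0, 167.0] z [24. 45. 47.] n 5110 rect (540.9, 0.5, 110, 110, np.float64(-1.554)) mean [539.9   1.7  45.2]
wrist box 0.61 [219.0, 182.0, 267.0, 233.0] z [ 33.  65. 110.] n 124 rect (668.2, 181.6, 51, 25, np.float64(1.207)) mean [671.9 179.8  45.1]
wrist coaster 0.71 [251.0, 136.0, 306.0, 189.0] z [ 9. 10. 11.] n 2162 rect (411.6, 174.0, 62, 61, np.float64(0.591)) mean [410.9 174.1  10.2]
5.8167 6.85 [ 2.88248194e-01  1.60074651e-01  1.81965086e+00 -1.49677383e-05
  1.16013821e+00 -1.28252215e+00]
```

View pics/w2.png

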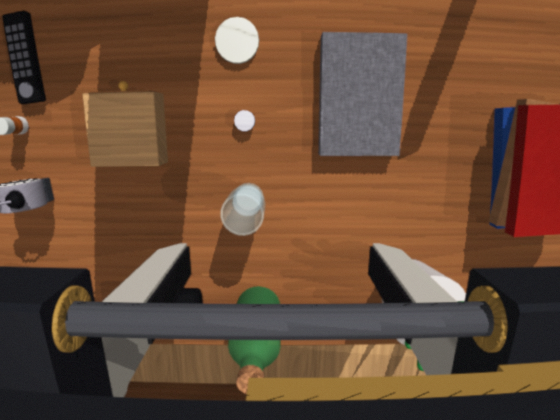

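Coaster (237,40), tin (244,121), tumbler (243,209) and book (363,95) are all as expected. Now picking the coaster and placing it on the board.

```bash
cat >> h.py <<'E'
def pick(x,y,z,yaw,opn,lift=150):
    r.gripper_to(opn); r.move_ptp([x,y,z+lift*.6],down(yaw))
    r.servo_line([x,y,z+15],v=150); g=r.servo_line([x,y,z],v=40,guard=10)
    r.gripper_to(0); 
    print("pick guard",g,"z",np.round(r.get_eef_pos(),1),"gap",r.get_finger_gap(),"F",r.get_grasp_force())
    r.servo_line([x,y,z+lift],v=150); print("lifted gap",r.get_finger_gap(),"t",r.get_time())
def place(x,y,z,yaw,opn,above=100,guard=3,lift=130):
    r.move_ptp([x,y,z+above],down(yaw)); r.servo_line([x,y,z+10],v=120)
    r.hold(.2); g=r.servo_line([x,y,z-3],v=15,guard=guard)
    print("place guard",g,np.round(r.get_eef_pos(),1),"F",np.round(r.get_force(),1))
    r.hold(.2); r.gripper_to(opn); 
    e=r.get_eef_pos(); r.servo_line([x,y,e[2]+lift],v=150); print("t",r.get_time())
E
python3 - <<'E'
from h import *
pick(411.8,174,2,np.pi/2,90)
place(476.2,-356.5,14,np.pi/2+.03,85)
r.move_ptp([495,-356,300],down(np.pi/2)); look("wrist",["coaster","board"],"w4")
E
```

```text
pick guard False z [411.9 174.    2.1] gap 64.91020964268732 F 30.000270903110504
lifted gap 65.03452747984336 t 10.7
place guard True [ 476.1 -356.4   14.1] F [-0.7  0.   5.4]
t 16.1667
wrist coaster 0.73 [255.0, 134.0, 305.0, 184.0] z [21. 22. 24.] n 0 rect  mean
```

View pics/w4.png

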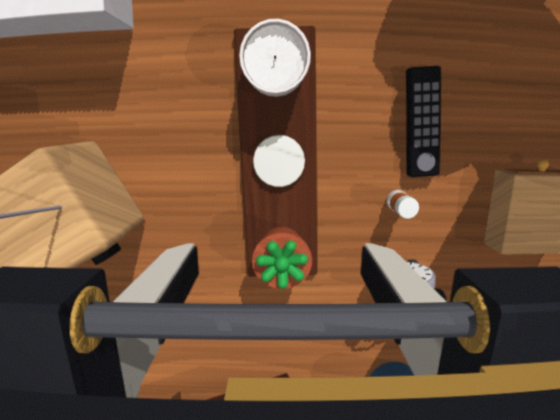

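The coaster sits on the board at (279,160), centred between candle (275,57) and plant (283,262). Tumbler next, with a close look first.

Run:
```python
from h import *
ZT["coaster"]=(19,26)
look("wrist",["coaster","board"])
r.move_ptp([665,187,260],down(np.pi/2)); look("wrist",["tumbler"],"w5")
c,M=cam("wrist"); o=nets.trace("tumbler","wrist")[0]
v,u=np.nonzero(o["region"]); print(onplane(c,M,[[u.min(),v.mean()],[u.max(),v.mean()],[u.mean(),v.min()],[u.mean(),v.max()]],108).round(1), M[:3,3])
a=cv2.imread("pics/w5.png"); cv2.imwrite("pics/w5c.png",a)
```

```text
wrist coaster 0.58 [255.0, 136.0, 303.0, 187.0] z [21. 22. 24.] n 1759 rect (475.4, -356.2, 60, 60, np.float64(-0.479)) mean [ 475.3 -356.9   22.2]
wrist board 0.62 [233.0, 16.0, 321.0, 289.0] z [11. 13. 73.] n 9849 rect (476.4, -357.0, 325, 99, np.float64(0.035)) mean [ 471.8 -357.2   12.1]
wrist tumbler 0.69 [247.0, 148.0, 315.0, 216.0] z [ 33.  52. 110.] n 815 rect (655.6, 186.6, 58, 57, np.float64(0.601)) mean [658.  186.6 106.8]
[[653.8 156.9 108. ]
 [653.9 217.  108. ]
 [621.6 186.7 108. ]
 [686.4 186.7 108. ]] [593.44355912 185.62588885 426.3361273 ]
```

View pics/w5.png

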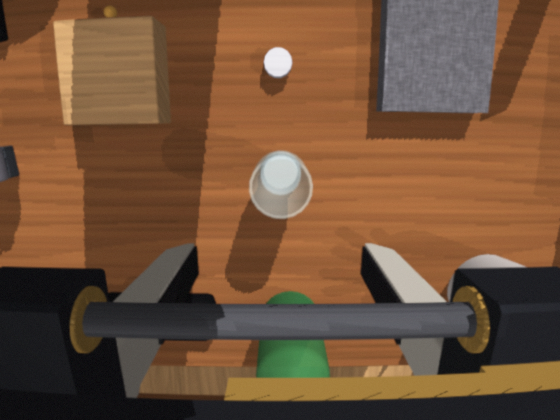

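The tumbler's rim is at (281,185) with its foot at (281,174), giving a centre near (655.5, 187). Picking it and setting it on the coaster.

Run:
```python
from h import *
ZT["coaster"]=(19,26); ZT["tumbler"]=(120,140)
pick(655.5,187,61,np.pi/2,90,lift=120)
place(475.6,-356.5,83,np.pi/2+.03,88,guard=2.5,lift=120)
r.move_ptp([485,-356,300],down(np.pi/2)); look("wrist",["tumbler","coaster"],"w6")
```

```text
pick guard False z [655.5 187.1  61.1] gap 58.999310345620216 F 30.00013022683561
lifted gap 59.12941893392645 t 22.8833
place guard True [ 475.5 -356.4   83. ] F [-0.1  0.2  5.7]
t 28.5167
wrist tumbler 0.93 [247.0, 149.0, 312.0, 210.0] z [ 55.  72. 132.] n 629 rect (475.7, -356.6, 57, 57, np.float64(-0.343)) mean [ 476.8 -357.   129.8]
wrist coaster 0.76 [258.0, 141.0, 304.0, 162.0] z [21. 22. 23.] n 140 rect (452.0, -356.2, 50, 14, np.float64(1.545)) mean [ 450.4 -361.    22.2]
```

View pics/w6.png

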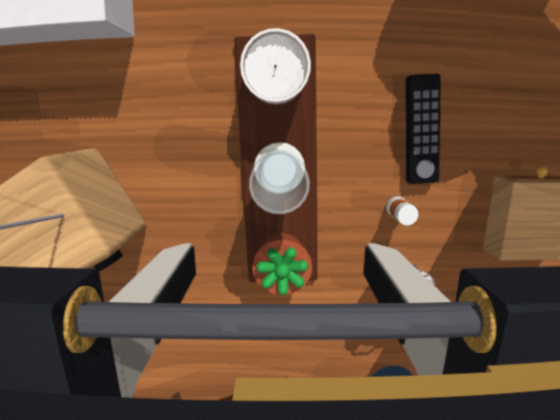

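The tumbler stands on the coaster (rim at (279,180), foot at (279,168)), centred within about 1 mm. Next the remote.

Run:
```python
from h import *
r.move_ptp([450,-168,260],down(np.pi/2)); look("wrist",["remote","pills"],"w7")
c,M=cam("wrist"); o=nets.trace("remote","wrist")[0]
(cx,cy),wh,a=cv2.minAreaRect(np.argwhere(o["region"])[:,::-1].astype(np.float32))
B=cv2.boxPoints(((cx,cy),wh,a)); P=onplane(c,M,B,18); R=rect(P); print(R)
x,y,th=R[0],R[1],R[4]
if abs(x-426)<6 and abs(y+169)<6 and abs(th)<.12:
    pick(x,y,3,np.pi/2+th,75,lift=120)
    place(493.8,362.5,29,np.pi/2+.004,70)
    ZT["remote"]=(38,50)
    r.move_ptp([515,362,330],down(np.pi/2)); look("wrist",["remote","book"],"w8")
```

```text
wrist remote 0.66 [258.0, 95.0, 303.0, 216.0] z [17. 18. 21.] n 3807 rect (424.9, -168.8, 137, 41, np.float64(0.071)) mean [ 422.4 -168.7   18.5]
wrist pills 0.7 [249.0, 229.0, 273.0, 264.0] z [15. 49. 51.] n 326 rect (528.2, -193.4, 24, 23, np.float64(0.703)) mean [ 528.1 -193.7   49.9]
(424.6, -169.2, 139, 46, np.float64(0.07))
pick guard False z [ 424.6 -169.2    3. ] gap 41.84415038514639 F 29.94815021753311
lifted gap 41.70891252226004 t 34.025
place guard True [493.7 362.4  29. ] F [ 0.  -0.2  5.3]
t 39.6
wrist remote 0.83 [263.0, 105.0, 298.0, 209.0] z [43. 45. 47.] n 3115 rect (494.4, 361.8, 136, 39, np.float64(0.01)) mean [491.4 362.1  44.6]
wrist book 0.95 [232.0, 90.0, 330.0, 224.0] z [25. 26. 28.] n 8210 rect (493.9, 364.0, 179, 125, np.float64(-0.002)) mean [488.6 364.2  26.1]
```

View pics/w8.png

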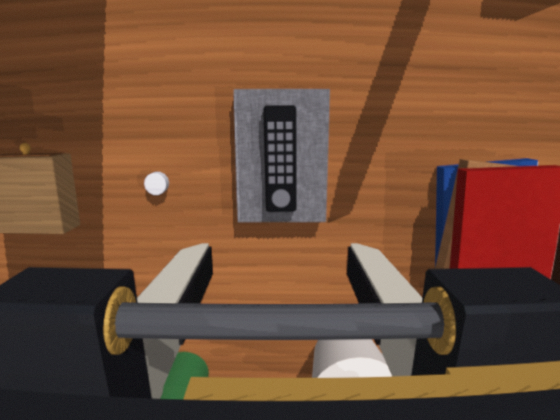

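The remote is centred on the book at (280,158), parallel to its edges. Now a close look at the clock, and a clearance check around it for the mug.

Run:
```python
from h import *
r.move_ptp([660,-182,300],down(np.pi/2)); look("wrist",["clock"],"w9")
c,M,p,d=shot("wrist"); o=nets.trace("clock","wrist")[0]
P,_=cloud(c,M,d,o["region"])
for lo,hi in ((35,75),(75,90),(90,112)):
    S=P[(P[:,2]>lo)&(P[:,2]<hi)]; print(lo,hi,len(S),rect(S),np.percentile(S[:,0],[2,50,98]).round(1),np.percentile(S[:,1],[2,98]).round(1))
d0=np.load("top0.npz"); c,M=cam("top"); P,_=cloud(c,M,d0["d"],np.ones((420,560),bool))
S=P[(P[:,0]>665)&(P[:,0]<900)&(P[:,1]>-300)&(P[:,1]<-60)&(P[:,2]>30)]; print("behind",len(S),S.min(0),S.max(0))
print([planner.inverse_kinematics([x,y,z],down(a)) is not None for x,y,z,a in ((638,-183,36,0.06),(540.7,0,81,-.015))])
```

```text
wrist clock 0.63 [243.0, 143.0, 312.0, 182.0] z [ 60.  81. 105.] n 2057 rect (640.3, -183.3, 69, 42, np.float64(-1.475)) mean [ 638.8 -183.3   84.7]
35 75 490 (640.6, -183.1, 71, 43, np.float64(-1.489)) [618.6 623.9 662.3] [-217.8 -148.6]
75 90 1054 (641.6, -183.3, 72, 42, np.float64(-1.537)) [621.6 636.  661.2] [-215.5 -150.1]
90 112 786 (641.7, -183.1, 68, 23, np.float64(-1.48)) [630.2 640.8 652.9] [-214.8 -151.5]
behind 793 [ 798.24970408 -208.4812664    30.07893188] [878.8582815  -94.59482303  95.86606235]
[True, True]
```

View pics/w9.png

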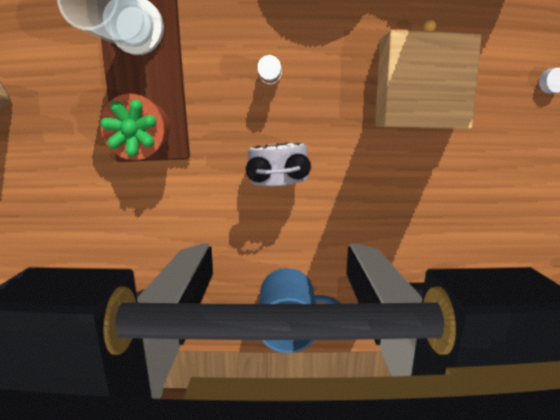

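The clock is at (279,165), dial towards the robot, with clear space around it and the mug well back beyond x = 798. Picking it front to back and placing it on the box.

Run:
```python
from h import *
pick(640.6,-183.2,36,0.085,88,lift=120)
place(540.7,0,81,0.0,85,lift=110)
ZT["clock"]=(105,160)
r.move_ptp([570,0,380],down(np.pi/2)); look("wrist",["clock","box","clock_face"] if "clock_face" in ZT else ["clock","box"],"w10")
```

```text
pick guard False z [ 640.8 -183.2   36.1] gap 41.72392107587723 F 29.998144805431366
lifted gap 41.39258907598392 t 47.375
place guard True [540.7   0.   81. ] F [-0.7  0.7  5. ]
t 51.925
wrist clock 0.84 [248.0, 134.0, 312.0, 169.0] z [111. 128. 148.] n 1792 rect (538.6, 0.3, 69, 40, np.float64(1.557)) mean [5.373e+02 1.000e-01 1.299e+02]
wrist box 0.84 [241.0, 101.0, 318.0, 187.0] z [43. 45. 47.] n 3266 rect (541.0, -0.5, 108, 107, np.float64(-0.002)) mean [ 5.366e+02 -4.000e-01  4.510e+01]
wrist box 0.59 [37.0, 86.0, 70.0, 130.0] z [19. 22. 24.] n 0 rect  mean
```

View pics/w10.png

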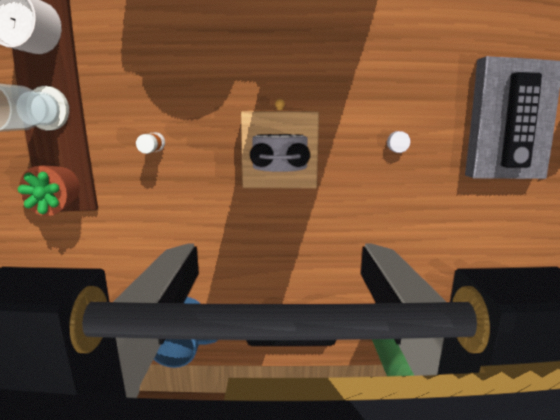

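The clock is centred and square on the box at (280,152), dial to the knob at (280,104). The tin (398,142) and pills (150,142) haven't moved. One last check from the side camera.

Run:
```python
from h import *
shot("side","side1")
```

```text
(no output)
```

View pics/side1.png

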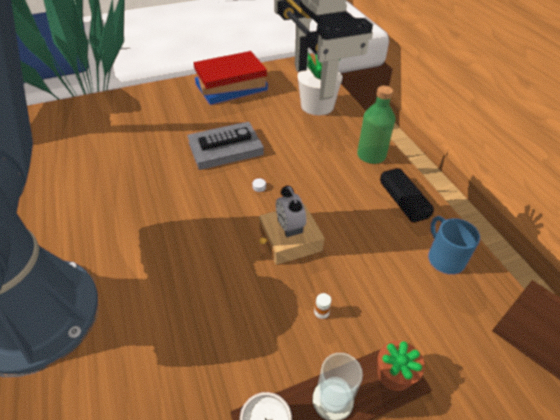

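Everything is upright and in place: tumbler on the coaster at (337,388), clock on the box at (290,215), remote on the book at (225,138). The arm is clear, so I'm handing in.

Run:
```python
from h import *
print(order.job_done(), r.get_time())
```

```text
the job is handed in; nothing more can be done
the job is handed in; nothing more can be done
```

I handed the job in with the coaster, tumbler, remote and clock all in place and upright, each within about 3 mm of its target by the wrist camera, and the tin and pill bottle left where they were; no verdict came back.

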